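Shift the tube roller's gearbox lever to the plus slot

TASK

Push the black-knobbed gear lever of the tube roller out of its untagged rest slot, through the H-shaped gate, and fully home into the slot whose tag carries the raised plus sign, without running it into the disc or the bar slot on the way. Only push the lever with your fingertips or the outside of the fingers, never take it between them, then leave it there and draw clear. Leave the vials and all other things on the bench where they stand.

Things in the scene. Friction and masses are not known exactly. Their poses are not given: they have to be found in the camera images.
- mixer: The tube roller, fixed, standing differently each time. Cream gearbox 200 (x) x 300 (y) x 130 mm high with the gate in the middle of its top; beyond it, in its +x, a roller bed 360 mm wide, 170 mm deep and no higher than 115 mm. Origin under the middle of the gearbox, straight below the gate; axes as the gate's.
- gate (a point): Centre of the H-gate, on top of its aluminium plate (160 x 110 mm), 140 mm above the bench; x, y along the plate's edges, z up. Two lanes along x are joined at x = 0 by one crossbar along y. Knob positions here (mm): lanes y = +36 and -36 (play 4); slot ends x = +40 and -40; crossbar x within 5 of 0, its corners rounded to guide the lever in. Walls stop the lever. Rest slot: x < 0, y > 0, no tag.
- knob (a point): Centre of the black ball knob, 28 mm across, on the lever: a 10 mm steel stem rising through the gate. 65 mm above the gate plate when upright; it tilts about a pivot 170 mm below the knob, so the knob runs nearly level (5 to 10 mm lower in the slot ends). 2 to 4 N at the knob move it; no spring, it stays where left. Starts in the rest slot, at most some 10 mm short of its end.
- stem (a point): Point on the lever's stem axis 65 mm below the knob centre, level with the gate plate's top when upright. At a slot's end it is 31 to 32 mm (seen from above) from the middle of that slot's tag; in the crossbar, 55 mm.
- neck (a point): Point on the lever's stem axis 23 mm below the knob centre.
- lever (a joint): Tilt of the lever along the gate's x: 0 in the crossbar, about +0.23 rad at the +x slot ends, -0.23 at the -x ends.
- yoke (a joint): Tilt of the lever along the gate's y: about +0.21 rad in the +y lane, -0.21 in the -y lane.
- tag_plus: Speed tag: black plate 34 x 34 x 3 mm with a raised white PLUS sign (arms 28 x 9 mm, 3 mm high). Origin under its centre, on the gate plate. It lies beyond its slot's end, at (+-55, +-21) mm in the gate frame: the signs of x and y tell the slot. It is always in the -y lane, at either end, and changes places with the bar tag between starts. Fixed.
- tag_disc: Speed tag of the same size with a raised white DISC, 25 mm across, always at the +x end of the +y lane, straight opposite the rest slot. Fixed. A wrong slot: do not overshoot into it.
- tag_bar: Speed tag of the same size with a single raised white BAR, 28 x 9 mm, at the other end of the -y lane from the plus. Fixed. A wrong slot.
- vial_a: Bystander: amber capped vial, 22 mm across, 55 mm high, standing on the gearbox top (130 mm above the bench) beside the gate, on its +y side, 120 to 132 mm from the gate's centre. Origin at the centre of its underside.
- vial_b: Bystander: the same kind of vial, on the gate's -y side.
- beaker: Bystander: glass beaker, 64 mm across, 80 mm high, on the bench. Origin under its centre.
- jar: Bystander: white jar with blue lid, 60 mm across, 75 mm high, on the bench. Origin under its centre.
- flask: Bystander: clear bottle, 64 mm across, 150 mm high, on the bench to the left of the machine. Origin under its centre.
- slidebox: Bystander: blue slide box 60 x 80 x 30 mm, on the bench to the left of the machine. Origin under its centre.
- mouse: Bystander: black computer mouse 100 x 60 x 34 mm, on the bench to the right of the machine. Origin under its centre.

How it is judged (in metres and radians):
At the end, for the whole second after the job is handed in: The lever rests fully home in the plus slot: seen from above, the stem point is within 34.5 mm of the plus tag's middle (within about 3 mm of the slot's end at the plate, 5 mm at the knob), and it is at rest (horizontal distance between stem and tag_plus below 0.0345 m and velocity of joint lever between -0.05 and 0.05 rad/s and velocity of joint yoke between -0.05 and 0.05 rad/s); the robot touches nothing.
It fails at once if the lever is run into the disc or the bar slot (horizontal distance between stem and tag_disc below 0.04 m or horizontal distance between stem and tag_bar below 0.04 m).
It fails at once if the knob or the lever's neck is taken between the fingers (distance between the grasp point and knob below 0.013 m or distance between the grasp point and neck below 0.009 m).
It fails at once if a bystander is lifted, knocked over or shifted by more than 15 mm (distance of any of vial_a, vial_b, beaker, jar, flask, slidebox, mouse from where it was at the start of the episode above 0.015 m or angle between any of vial_a, vial_b, beaker, jar, flask, slidebox, mouse's own z axis and vertical above 0.35 rad).
It also fails if it takes over 45 s, if anything falls off the work surface, if the arm or the gripper's body presses on something with over 40 N, if the wrist force passes 120 N, or if a joint passes its speed limit or range.

ROBOT

A 6-joint arm with a two-finger parallel gripper is mounted at the origin on the work surface. World frame = base frame: x ahead of the robot, y to its left, z up, the work surface at z = 0. Lengths are in mm, angles in rad, forces in N, time in s.
With the tool pointing down it reaches from about 350 to 775 mm from the base axis. Payload 7.3 kg.
Tool frame: the origin (TCP) lies on the mounting face of the last link; the fingertips stand 178 mm ahead of it and the grasp point (between the pads) lies 159 mm ahead of it (bot.grip_point_offset is the distance from the TCP to the grasp point, in mm); x points along the fingers, y is the direction in which the jaws open and shut, and the axes are right-handed (so a half turn about x gives the same grasp; the last joint's range is limited). The gripper opens to 92 mm and grips with 3 to 60 N. Pads are 19 mm wide; open, the fingers measure 130 mm over their backs; the gripper's body (75 mm by 190 mm) begins 47 mm behind the grasp point.
Start: joints at [-1.348, 0.342, 1.524, -0, 1.275, -0.146], TCP at [189.28, -489.695, 404.741] pointing down, gripper open.
Joint ranges: [-2.53, 2.53], [-0.77, 2.02], [0.04, 2.7], [-1, 4.14], [0.28, 2.66], [-3.11, 3.11]. Speed limits (rad/s): [2.57, 2.57, 3.14, 3.14, 3.14, 3.14].

INTERFACE

Orientations are given as [roll, pitch, yaw] about the fixed x, y, z axes, in that order (R = Rz(yaw) Ry(pitch) Rx(roll)).
In Python, from plant import bot gives the robot as it stands.
- The arm moves only by the tool arm_command, never from a script. Its argument "moves" is a list of rows, each a list of 5 numbers: the shift along the tool's x, y, z in cm, then the turn about the tool's x in degrees, then the opening, from 0 (shut) to 1 (fully open). A call has 1 to 10 rows; each row is the pose to reach, as a shift and turn from the pose measured when the call began, along the tool's axes at that moment; what a row does not reach only later rows make up. A row lasts 1/10 s, in which the tool goes at most 50 mm and 8.59 degrees, less where a joint would pass 70% of its speed; a pose out of reach is approached as far as the arm can. A call with a gripper value outside its range is refused whole. The fingers move at their own pace and stop on an object; the grip force is fixed at half the most. Time passes only in rows, so rows that repeat a pose let the fingers close. It gives the time, the measured TCP pose, the force and the opening at its end, in the units of the state.
- bot.get_obs(): the state, without advancing time (a new reading comes with each control period).
- bot.capture(name): name is "scene" or "side" or "wrist"; returns a dict with "frame" (400x640x3 uint8, blue, green, red), "K" (3x3 intrinsics, pixels), "k1" (the pictures are not rectified: a ray, as slopes to the right and down, at radius r is drawn at 1 + k1 r^2 times it, then the intrinsics apply), "origin" and "orientation" of the camera in the world; the wrist camera has in their place "T_tool_cam" (4x4, takes a point from camera to tool coordinates, whose origin is the TCP and whose axes are the tool frame's). Camera axes: x right, y down, z forward; pixel columns grow to the right and rows downward; lengths in mm; the calibration is good to about 2 mm. A picture is of the moment at which its call begins: read the wrist's pose just before it. There is no depth.
- bot.close_job(): hands the job in, once; it reports no verdict.
The state is a dict: "time": time; "joint_positions": joint angles; "dq": joint speeds; "tau": joint torques, N m; "tool_pos": TCP position; "tcp_rot": TCP orientation; "contact_force": force on the tool from outside, world axes, zero at the start; "moment": the same for the moment, N m; "grip_width": finger opening in mm.
Only numpy, scipy, OpenCV 4.12 (cv2) and the standard library are available. Lean on these libraries where they do the work, as an engineer would, in place of code of your own. Each camera call takes 0.05 s, during which the arm holds its last target.

## Working session

There is one attempt and no reset: what is moved stays moved. The work goes in short steps, Python scripts to look and compute and a tool call to move; the robot and the scene stay as the last step left them, time stands still between calls to the robot, and variables do not carry over. Pictures are saved under pics/ and viewed, and the job is handed in when it is done.

Besides the shell and the picture viewer there is one more tool, called as name([rows], argument=value, ...), one row to a line, values as JSON. arm_command: Moves the arm, as the interface text tells. Its arguments: {"type":"object","properties":{"moves":{"type":"array"}},"required":["moves"]}

```bash
ls; mkdir -p pics
python3 - <<'E'
from plant import bot
import cv2, numpy as np
o=bot.get_obs();print(o)
for n in ["scene","side","wrist"]:
    c=bot.capture(n);cv2.imwrite(f"pics/{n}0.png",c["frame"])
    print(n,{k:np.array(v).round(4).tolist() for k,v in c.items() if k!="frame"})
print(bot.grip_point_offset)
E
```

```text
pics
{'time': 0.0, 'joint_positions': array([-1.34801333e+00,  3.42704588e-01,  1.52505888e+00, -1.85012503e-05,
        1.27541051e+00, -1.45981911e-01]), 'dq': array([-0.00037105, -0.00015206, -0.00120798, -0.00093395, -0.00168094,
        0.00065945]), 'tau': array([ 2.11041042e-03, -4.31237304e+01, -2.44223160e+01,  7.19958334e-02,
        5.57671837e-02, -1.16507103e-04]), 'tool_pos': array([ 189.23656118, -489.54474424,  404.03955676]), 'tcp_rot': array([-1.70559093,  1.56921491,  1.80477203]), 'contact_force': array([-0.41572406, -0.01635509, -0.71418901]), 'moment': array([-0.02771548,  0.00991019, -0.04164819]), 'grip_width': 91.94079765354759}
scene {'K': [[411.2078, 0.0, 313.0044], [0.0, 411.2078, 202.4995], [0.0, 0.0, 1.0]], 'k1': 0.0237, 'origin': [946.5785, 356.6168, 991.4941], 'orientation': [-2.551, -0.0078, 2.2483]}
side {'K': [[368.5139, 0.0, 326.15], [0.0, 368.5139, 199.3423], [0.0, 0.0, 1.0]], 'k1': -0.0709, 'origin': [63.0487, 574.9365, 788.6235], 'orientation': [-2.2946, 0.0069, -2.5274]}
wrist {'K': [[357.652, 0.0, 322.5488], [0.0, 357.652, 197.7658], [0.0, 0.0, 1.0]], 'k1': 0.0269, 'T_tool_cam': [[-0.0004, -0.3001, 0.9539, 20.2886], [1.0, -0.0003, 0.0003, -0.6874], [0.0002, 0.9539, 0.3001, -81.302], [0.0, 0.0, 0.0, 1.0]]}
159.20000000000002
```

View pics/scene0.png

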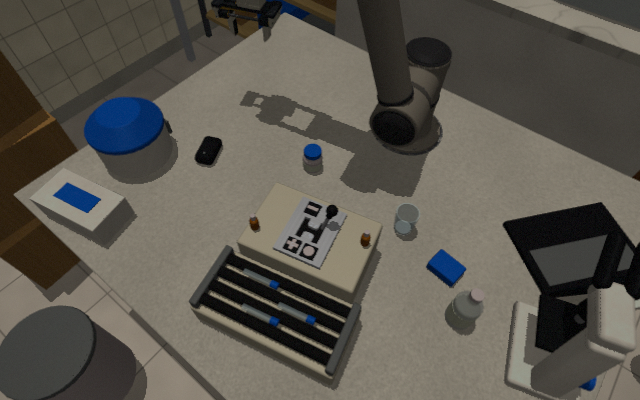

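View pics/side0.png

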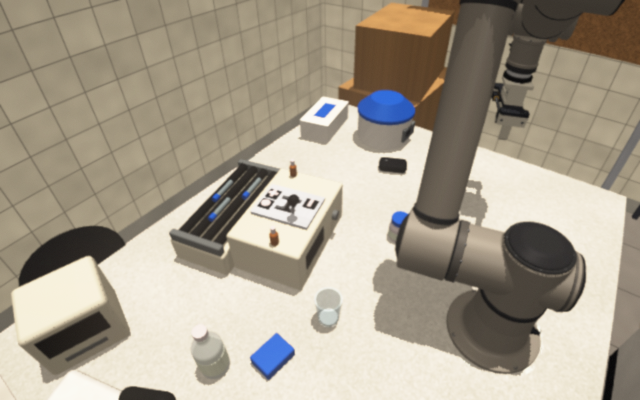

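View pics/wrist0.png

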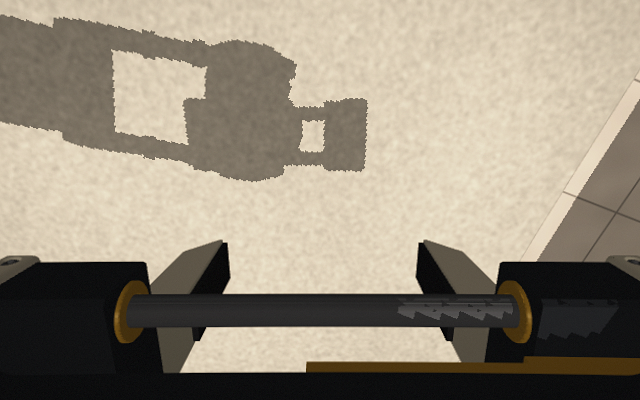

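Run:
```python
import cv2
a=cv2.imread("pics/scene0.png")[180:280,230:390];cv2.imwrite("pics/sc_crop.png",cv2.resize(a,None,fx=5,fy=5,interpolation=cv2.INTER_CUBIC))
a=cv2.imread("pics/side0.png")[155:255,220:360];cv2.imwrite("pics/si_crop.png",cv2.resize(a,None,fx=5,fy=5,interpolation=cv2.INTER_CUBIC))
```

```text
(no output)
```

View pics/sc_crop.png

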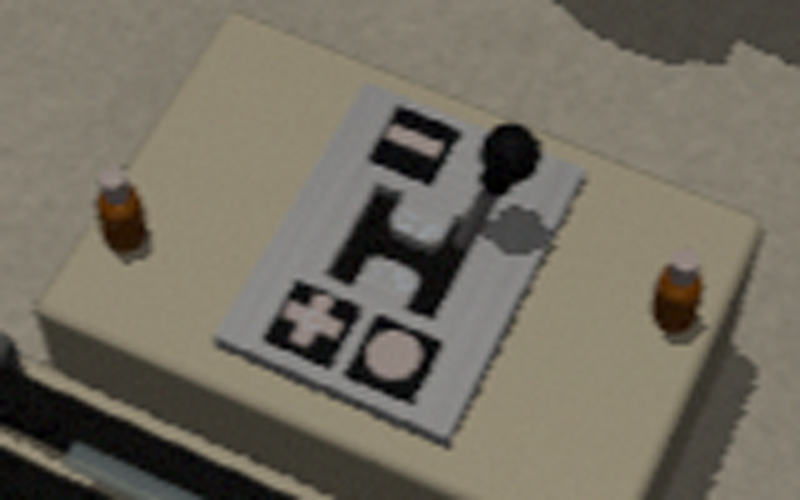

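View pics/si_crop.png

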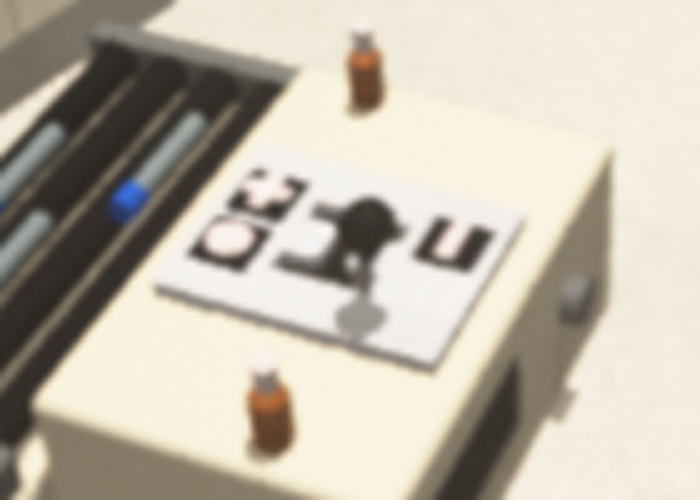

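```bash
cat > h.py <<'E'
import numpy as np
from scipy.spatial.transform import Rotation as Ro
from scipy.optimize import least_squares
CAM={"scene":dict(K=(411.2078,313.0044,202.4995),k1=.0237,o=[946.5785,356.6168,991.4941],r=[-2.551,-.0078,2.2483]),
"side":dict(K=(368.5139,326.15,199.3423),k1=-.0709,o=[63.0487,574.9365,788.6235],r=[-2.2946,.0069,-2.5274])}
def proj(c,P):
    c=CAM[c];R=Ro.from_euler('xyz',c['r']).as_matrix()
    p=(np.atleast_2d(P)-c['o'])@R; s=p[:,:2]/p[:,2:]
    s=s*(1+c['k1']*(s**2).sum(1,keepdims=True)); return s*c['K'][0]+np.array(c['K'][1:])
def projw(T,K,k1,Ttc,P):
    pass
def g2w(g,P):
    P=np.atleast_2d(P).astype(float);c,s=np.cos(g[2]),np.sin(g[2])
    return np.c_[g[0]+c*P[:,0]-s*P[:,1],g[1]+s*P[:,0]+c*P[:,1],140+P[:,2]]
E
cat > fit.py <<'E'
from h import *
f=lambda x,o:(np.array(x)+.5)/5-.5+np.array(o)
C=[[-80,-55,0],[-80,55,0],[80,55,0],[80,-55,0]]
so=(230,180);io=(220,155)
T=[[55,-21,6],[55,21,6],[-55,-21,6]]
sc=f([[362,85],[583,175],[450,443],[218,342],[311,320],[393,356],[415,138]],so)
si=f([[522,218],[435,370],[155,290],[268,193],[228,239],[454,244]],io)
def res(g):
    a=proj("scene",g2w(g,C+T))-sc; b=proj("side",g2w(g,C[:3]+T))-si
    return np.r_[a.ravel(),b.ravel()]
best=min((least_squares(res,[550,0,y]) for y in [0,1.5,3,-1.5]),key=lambda r:r.cost)
print(best.x,best.fun.reshape(-1,2).round(1).tolist())
def rk(P): return np.r_[(proj("scene",P)-f([511,152],so)).ravel(),(proj("side",P)-f([368,225],io)).ravel()]
k=least_squares(rk,[500,0,200]);print(k.x,k.fun)
g=best.x;d=k.x[:2]-g[:2];c,s=np.cos(g[2]),np.sin(g[2]);print("knob in gate",c*d[0]+s*d[1],-s*d[0]+c*d[1],k.x[2]-140)
for nm,P in dict(rest=[-40,36,60],vial=[0,126,0]).items(): print(nm,g2w(g,P))
E
python3 fit.py
```

```text
[5.62206865e+02 5.03020628e+01 2.39283870e-01] [[3.0, 0.4], [-0.8, -1.7], [-1.5, -1.2], [1.8, 0.4], [1.1, 0.5], [1.0, 0.2], [0.4, 0.9], [-0.3, 0.1], [0.5, -2.8], [-0.1, -2.8], [-0.7, -0.7], [-0.1, -0.2], [-0.4, -1.1]]
[517.26601475  75.20127235 197.13076043] [ 0.2094928   0.41763554  0.36104542 -0.33646229]
knob in gate -37.75910719887835 34.84107434586555 57.130760433086465
rest [[514.81429613  75.79607065 200.        ]]
vial [[532.34398771 172.71206475 140.        ]]
```

```bash
cat >> h.py <<'E'
G=np.array([562.2,50.3,0.2393])
def rel(obs,target_tip_gate,yaw_deg_off=0,g=G):
    """tip target in gate frame -> shift in tool axes cm"""
    R=Ro.from_euler('xyz',obs['tcp_rot']).as_matrix()
    w=g2w(g,target_tip_gate)[0]
    tip=np.array(obs['tool_pos'])+R[:,0]*178
    return (R.T@(w-tip)/10).round(2), tip
def state(obs,g=G):
    R=Ro.from_euler('xyz',obs['tcp_rot']).as_matrix()
    tip=np.array(obs['tool_pos'])+R[:,0]*178
    d=tip-[g[0],g[1],140];c,s=np.cos(g[2]),np.sin(g[2])
    print("t",round(obs['time'],2),"tip gate",np.round([c*d[0]+s*d[1],-s*d[0]+c*d[1],d[2]],1),"F",np.round(obs['contact_force'],1),"w",round(obs['grip_width'],1),
     "q6",round(obs['joint_positions'][5],2))
    return R
E
python3 - <<'E'
from plant import bot
from h import *
o=bot.get_obs();R=state(o);print(R.round(3));
y=np.degrees(np.arctan2(R[1,1],R[0,1]));gy=np.degrees(G[2])+90
print("tool y world dir",y,"gate y dir",gy)
print(rel(o,[-72,36,130]))
E
```

```text
t 0.15 tip gate [-490.3 -435.9   86.2] F [-0.  -0.5  0.4] w 91.7 q6 -0.15
[[-0.     0.36  -0.933]
 [ 0.001 -0.933 -0.36 ]
 [-1.    -0.001 -0.   ]]
tool y world dir -68.87065185420386 gate y dir 103.7108800374806
(array([ -4.32, -41.4 , -47.57]), array([ 189.21210713, -489.39681802,  226.21082966]))
```

arm_command([
  [-4.3,-2,-3,0,0],
  [-4.3,-6,-6,2,0],
  [-4.3,-9,-10,4,0],
  [-4.3,-12,-14,6,0],
  [-4.3,-15,-17,7.4,0],
  [-4.3,-18,-21,7.4,0],
  [-4.3,-21,-24,7.4,0],
  [-4.3,-24,-28,7.4,0],
  [-4.3,-27,-31,7.4,0],
  [-4.3,-30,-35,7.4,0],
])

```text
time: 1.15
tool_pos: [407.6, -81.9, 447.7]
tcp_rot: [-1.291, 1.57, 2.09]
contact_force: [1.3, -1.0, 0.6]
grip_width: 16.4
```

Run:
```python
from plant import bot
from h import *
o=bot.get_obs();R=state(o)
y=np.degrees(np.arctan2(R[1,1],R[0,1]));print(y)
print(rel(o,[-72,36,130]))
```

```text
t 1.15 tip gate [-181.6  -91.6  129.7] F [ 1.3 -1.   0.6] w 16.4 q6 0.95
-76.2949342419727
(array([ -0.03, -12.77, -10.96]), array([407.51358338, -81.77373828, 269.66131855]))
```

arm_command([
  [0,-4,-3,0,0],
  [0,-8,-6,0,0],
  [0,-11,-9,0,0],
  [0,-12.8,-11,0,0],
  [0,-12.8,-11,0,0],
  [0,-12.8,-11,0,0],
])

```text
time: 1.75
tool_pos: [484.0, 68.7, 447.2]
tcp_rot: [-0.403, 1.569, 2.979]
contact_force: [-0.7, -0.3, 0.2]
grip_width: -0.0
```

Run:
```python
from plant import bot
from h import *
import cv2
o=bot.get_obs();R=state(o)
c=bot.capture("wrist");cv2.imwrite("pics/w1.png",c["frame"]);np.savez("w1.npz",R=R,t=o['tool_pos'])
```

```text
t 1.75 tip gate [-71.9  36.5 129.2] F [-0.7 -0.3  0.2] w -0.0 q6 1.31
```

View pics/w1.png

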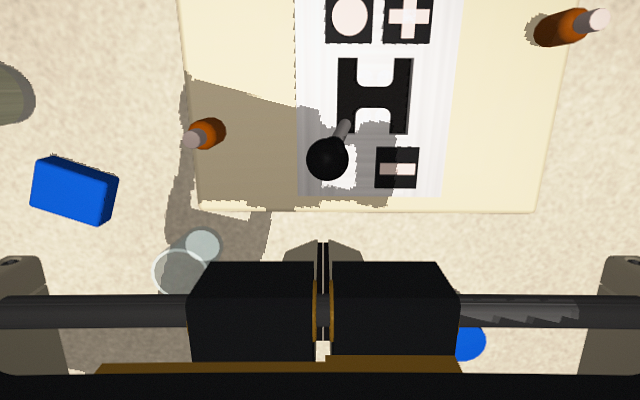

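```bash
cat >> h.py <<'E'
TT=np.array([[-0.0004,-0.3001,0.9539,20.2886],[1,-0.0003,0.0003,-0.6874],[0.0002,0.9539,0.3001,-81.302],[0,0,0,1]])
def wproj(R,t,P):
    p=(np.atleast_2d(P)-t)@R; p=(p-TT[:3,3])@TT[:3,:3]; s=p[:,:2]/p[:,2:]
    s=s*(1+.0269*(s**2).sum(1,keepdims=True)); return s*357.652+np.array([322.5488,197.7658])
E
python3 - <<'E'
from h import *
d=np.load("w1.npz");R,t=d['R'],d['t']
P=[[55,-21,6],[55,21,6],[-55,-21,4],[-80,55,0],[-80,-55,0]]
m=np.array([[408,17],[350,17],[397,168],[297,195],[442,196]])
r=least_squares(lambda g:(wproj(R,t,g2w(g,P))-m).ravel(),G);print(r.x,r.fun.reshape(-1,2).round(1).tolist())
g=r.x
# knob: on sphere of 170 about pivot at z=-105
k=least_squares(lambda a:(wproj(R,t,g2w(g,[a[0],a[1],-105+np.sqrt(170**2-a[0]**2-a[1]**2)]))-[327,159]).ravel(),[-38,36]);print(k.x,k.fun)
print(wproj(R,t,t+R[:,0]*178))
E
```

```text
[5.62890628e+02 4.81755047e+01 2.36882840e-01] [[0.8, -1.0], [-0.9, -1.0], [0.3, 0.4], [6.8, 1.1], [-7.0, 0.6]]
[-36.87038836  36.48478213] [ 0.00000000e+00 -5.68434189e-14]
[[323.8602144  259.64286049]]
```

```bash
sed -i 's/^G=.*/G=np.array([562.8,48.5,0.2372])/' h.py
python3 - <<'E'
from plant import bot
from h import *
o=bot.get_obs();R=state(o)
print(rel(o,[-78,36,130])[0],rel(o,[-78,36,42])[0])
E
```

```text
t 1.8 tip gate [-72.5  37.7 129.4] F [-0.4 -0.5 -0.8] w 0.4 q6 1.31
[-0.06  0.17  0.56] [8.74 0.18 0.54]
```

arm_command([
  [1,0.2,0.6,0,0],
  [3,0.2,0.6,0,0],
  [5,0.2,0.6,0,0],
  [7,0.2,0.6,0,0],
  [8.7,0.2,0.6,0,0],
  [8.7,0.2,0.6,0,0],
  [8.7,0.2,0.6,0,0],
])

```text
time: 2.5
tool_pos: [478.2, 63.8, 361.0]
tcp_rot: [-0.386, 1.569, 2.994]
contact_force: [0.1, 0.0, -0.6]
grip_width: -0.0
```

```bash
cat > look.py <<'E'
import sys
from plant import bot
from h import *
import cv2
o=bot.get_obs();R=state(o);t=o['tool_pos']
n=sys.argv[1]
c=bot.capture("wrist");cv2.imwrite(f"pics/w{n}.png",c["frame"])
f=bot.capture("scene")["frame"]
a=cv2.resize(f[160:280,220:380],None,fx=4,fy=4,interpolation=cv2.INTER_CUBIC)
cv2.imwrite(f"pics/s{n}.png",np.vstack([c["frame"][:330,:],np.zeros((0,640,3),np.uint8)]) if 0 else a)
np.savez("last.npz",R=R,t=t)
for tgt in sys.argv[2:]: print(tgt,rel(o,[float(v) for v in tgt.split(',')])[0])
E
cat > knob.py <<'E'
import sys
from h import *
d=np.load("last.npz");m=[float(v) for v in sys.argv[1:3]]
k=least_squares(lambda a:(wproj(d['R'],d['t'],g2w(G,[a[0],a[1],-105+np.sqrt(170**2-a[0]**2-a[1]**2)]))-m).ravel(),[0,0]);print("knob",k.x.round(1),k.cost)
E
python3 look.py 2 -26,36,42
```

```text
t 2.5 tip gate [-78.9  34.9  43. ] F [ 0.1  0.  -0.6] w -0.0 q6 1.31
-26,36,42 [ 0.09 -0.11 -5.29]
```

View pics/w2.png

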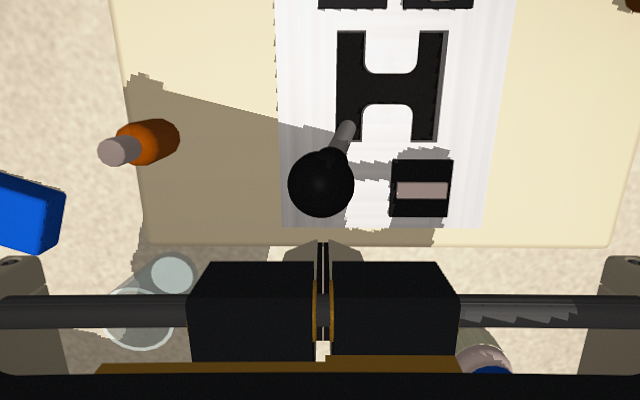

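View pics/s2.png

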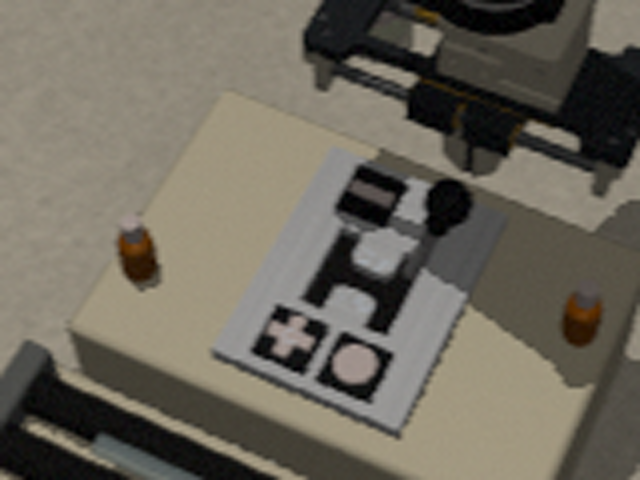

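```bash
python3 knob.py 321 183
```

```text
knob [-36.3  36.2] 7.472090494253424e-26
```

arm_command([
  [0.1,-0.1,-0.8,0,0],
  [0.1,-0.1,-1.5,0,0],
  [0.1,-0.1,-2.0,0,0],
  [0.1,-0.1,-2.5,0,0],
  [0.1,-0.1,-3.0,0,0],
  [0.1,-0.1,-3.5,0,0],
  [0.1,-0.1,-4.0,0,0],
  [0.1,-0.1,-4.4,0,0],
  [0.1,-0.1,-4.7,0,0],
  [0.1,-0.1,-4.7,0,0],
])

```text
time: 3.6
tool_pos: [524.3, 76.4, 360.5]
tcp_rot: [-3.018, 1.57, 0.362]
contact_force: [-1.0, 0.3, 0.7]
grip_width: 0.5
```

```bash
python3 look.py 3 -24,36,42
```

```text
t 3.6 tip gate [-30.7  36.2  42.5] F [-1.   0.3  0.7] w 0.5 q6 1.33
-24,36,42 [ 0.05  0.02 -0.67]
```

View pics/w3.png

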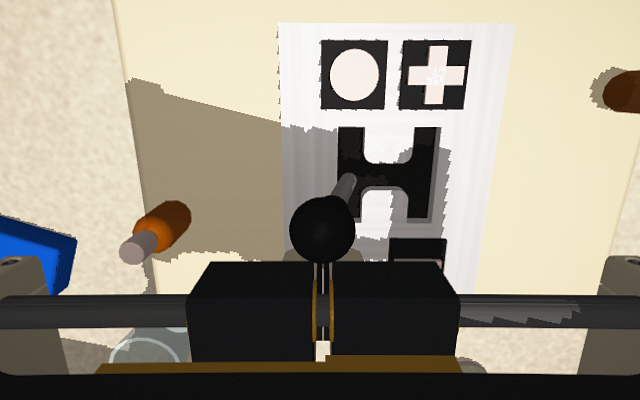

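View pics/s3.png

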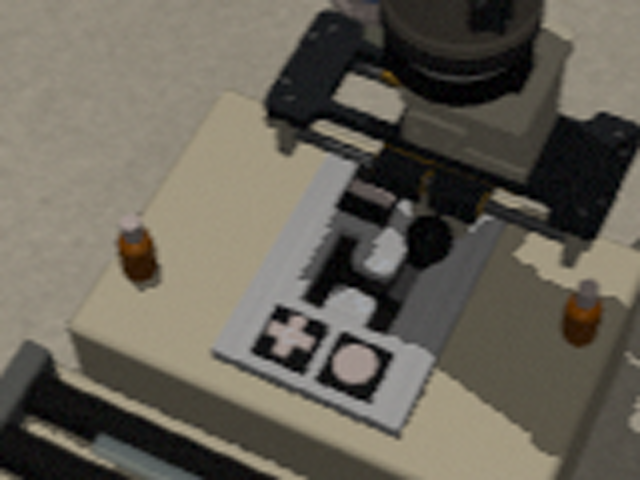

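```bash
python3 knob.py 322 230
python3 - <<'E'
from h import *
d=np.load("last.npz");R,t=d['R'],d['t']
P=[[55,-21,6],[55,21,6]]
print(wproj(R,t,g2w(G,P)))
m=np.array([[437,75],[354,75]])
r=least_squares(lambda g:(wproj(R,t,g2w(g,P))-m).ravel(),G);print(r.x,r.fun)
print(wproj(R,t,g2w(r.x,[[-5,36,0],[5,36,0],[0,0,0],[40,36,0]])))
E
```

```text
knob [-7.6 37.1] 1.291630005701265e-21
[[435.69722559  75.67043229]
 [353.54125039  75.87648092]]
[5.63244195e+02 4.82724318e+01 2.35353565e-01] [-0.39571953 -0.03886534  0.39832834  0.01168948]
[[324.52406862 184.84752726]
 [324.60401168 167.97294339]
 [387.09205986 176.62628472]
 [324.90594394 104.66906913]]
```

arm_command([
  [0,0,-0.3,0,0],
  [0,0,-0.6,0,0],
  [0,0,-0.75,0,0],
  [0,0,-0.75,0,0],
  [0,0,-0.75,0,0],
])

```text
time: 4.2
tool_pos: [531.4, 78.1, 360.5]
tcp_rot: [-3.108, 1.57, 0.272]
contact_force: [-1.2, 0.7, 0.8]
grip_width: 0.4
```

```bash
python3 look.py 4 -45,36,42 -45,85,42 0,85,42
```

```text
t 4.2 tip gate [-23.5  36.2  42.5] F [-1.2  0.7  0.8] w 0.4 q6 1.34
-45,36,42 [0.05 0.01 2.15]
-45,85,42 [ 0.05 -4.89  2.15]
0,85,42 [ 0.05 -4.88 -2.35]
```

View pics/w4.png

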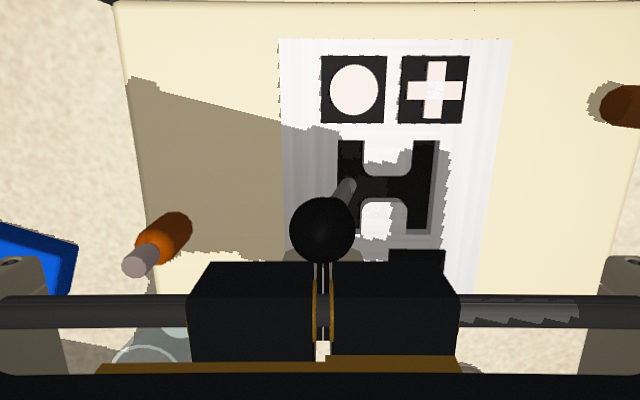

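arm_command([
  [0,0,1.1,0,0],
  [0,0,2.2,0,0],
  [0,-1.5,2.2,0,0],
  [0,-3,2.2,0,0],
  [0,-4.3,2.2,0,0],
  [0,-4.3,1.5,0,0],
  [0,-4.3,0,0,0],
  [0,-4.3,-1.5,0,0],
  [0,-4.3,-2.3,0,0],
  [0,-4.3,-2.3,0,0],
])

```text
time: 5.3
tool_pos: [544.4, 125.5, 360.2]
tcp_rot: [3.067, 1.57, 0.164]
contact_force: [-0.3, -0.4, 0.8]
grip_width: 0.3
```

```bash
python3 look.py 5 0,33,42 0,0,42 0,-3,42
```

```text
t 5.3 tip gate [ 0.4 79.2 42.2] F [-0.3 -0.4  0.8] w 0.3 q6 1.42
0,33,42 [0.02 4.62 0.05]
0,0,42 [0.02 7.92 0.05]
0,-3,42 [0.02 8.22 0.05]
```

View pics/w5.png

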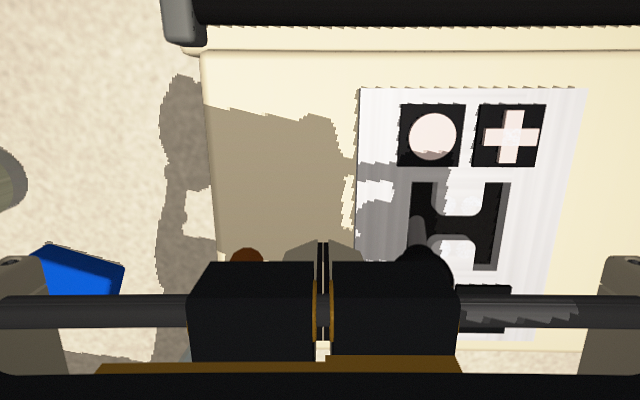

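View pics/s5.png

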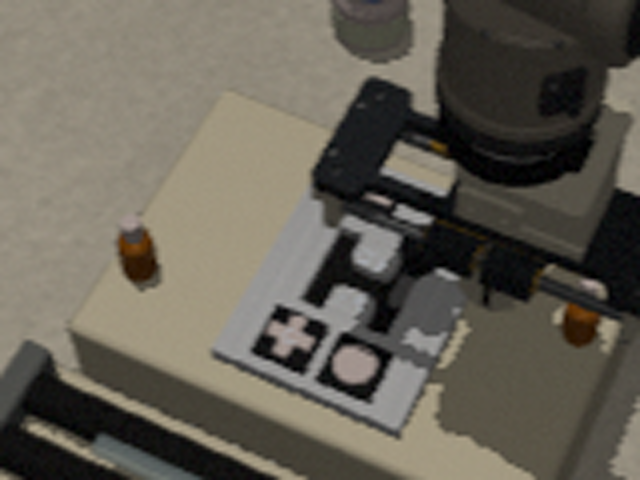

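arm_command([
  [0,0.6,0,0,0],
  [0,1.2,0,0,0],
  [0,1.7,0,0,0],
  [0,2.2,0,0,0],
  [0,2.7,0,0,0],
  [0,3.2,0,0,0],
  [0,3.2,0,0,0],
])

```text
time: 6.1
tool_pos: [551.1, 93.5, 360.2]
tcp_rot: [1.789, 1.571, -1.115]
contact_force: [-0.0, 2.4, 1.7]
grip_width: 0.9
```

```bash
python3 look.py 6 0,20,42 0,0,42 0,-3,42
```

```text
t 6.1 tip gate [-0.8 46.4 42.2] F [-0.   2.4  1.7] w 0.9 q6 1.36
0,20,42 [ 0.02  2.64 -0.08]
0,0,42 [ 0.02  4.64 -0.08]
0,-3,42 [ 0.02  4.94 -0.08]
```

View pics/w6.png

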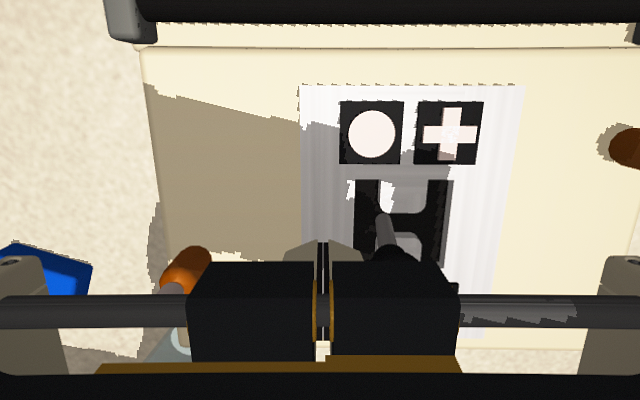

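arm_command([
  [0,0.5,-0.05,0,0],
  [0,1.0,-0.05,0,0],
  [0,1.5,-0.1,0,0],
  [0,2.0,-0.1,0,0],
  [0,2.5,-0.1,0,0],
  [0,3.0,-0.1,0,0],
  [0,3.5,-0.1,0,0],
  [0,3.5,-0.1,0,0],
])

```text
time: 7.0
tool_pos: [560.4, 59.3, 359.9]
tcp_rot: [0.959, 1.57, -1.945]
contact_force: [-0.7, 0.9, 1.7]
grip_width: 0.7
```

```bash
python3 look.py 7 0,0,42 0,-3,42 0,-5,42
```

```text
t 7.0 tip gate [ 0.1 11.  41.9] F [-0.7  0.9  1.7] w 0.7 q6 1.3
0,0,42 [-0.01  1.1   0.01]
0,-3,42 [-0.01  1.4   0.01]
0,-5,42 [-0.01  1.6   0.01]
```

View pics/w7.png

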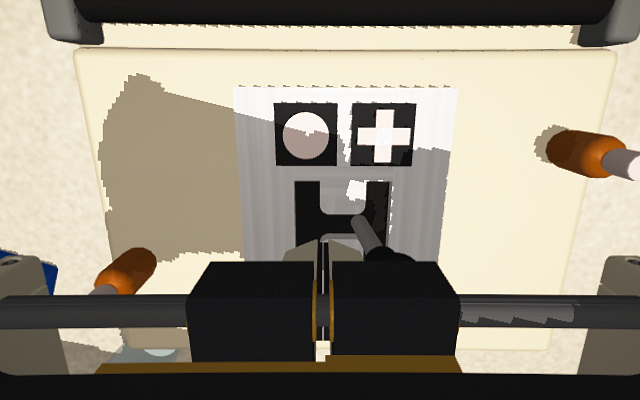

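View pics/s7.png

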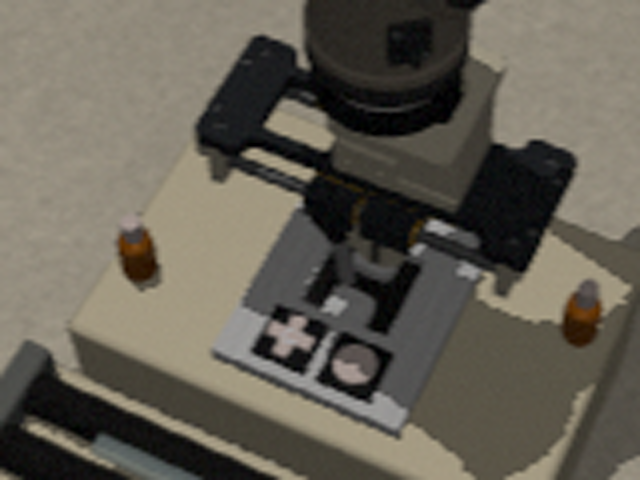

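arm_command([
  [0,0.4,0,0,0],
  [0,0.8,0,0,0],
  [0,1.2,0,0,0],
  [0,1.4,0,0,0],
  [0,1.4,0,0,0],
])

```text
time: 7.6
tool_pos: [563.6, 45.8, 359.7]
tcp_rot: [0.584, 1.57, -2.32]
contact_force: [-1.2, 2.6, -1.4]
grip_width: 0.6
```

```bash
python3 look.py 8  0,-5,42
```

```text
t 7.6 tip gate [-0.  -2.9 41.7] F [-1.2  2.6 -1.4] w 0.6 q6 1.28
0,-5,42 [-0.03  0.21 -0.  ]
```

View pics/w8.png

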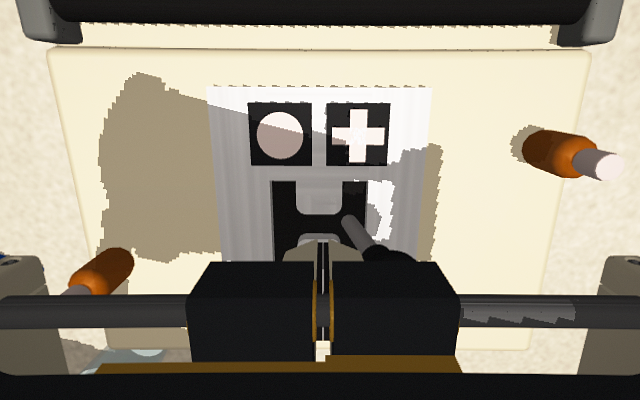

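arm_command([
  [0,0.15,0,0,0],
  [0,0.3,0,0,0],
  [0,0.4,0,0,0],
  [0,0.4,0,0,0],
])

```text
time: 8.1
tool_pos: [564.5, 42.1, 359.8]
tcp_rot: [0.722, 1.57, -2.182]
contact_force: [-0.6, 2.5, -1.2]
grip_width: 0.4
```

```bash
python3 look.py 9 0,8,42 -45,8,42 -45,-36,42
```

```text
t 8.1 tip gate [ 0.  -6.8 41.8] F [-0.6  2.5 -1.2] w 0.4 q6 1.27
0,8,42 [-0.02 -1.48  0.  ]
-45,8,42 [-0.01 -1.48  4.5 ]
-45,-36,42 [-0.01  2.92  4.5 ]
```

arm_command([
  [0,0.15,0,0,0],
  [0,0.3,0,0,0],
  [0,0.3,0,0,0],
])

```text
time: 8.5
tool_pos: [564.9, 40.3, 359.7]
tcp_rot: [-1.138, 1.568, 2.241]
contact_force: [-1.9, 8.0, -1.2]
grip_width: 0.6
```

```bash
python3 look.py 10 0,8,42 -45,8,42 -45,-36,42
```

```text
t 8.5 tip gate [-0.1 -8.1 41.7] F [-1.9  8.  -1.2] w 0.6 q6 1.27
0,8,42 [-0.03 -1.61 -0.01]
-45,8,42 [-0.02 -1.61  4.49]
-45,-36,42 [-0.03  2.79  4.5 ]
```

View pics/w10.png

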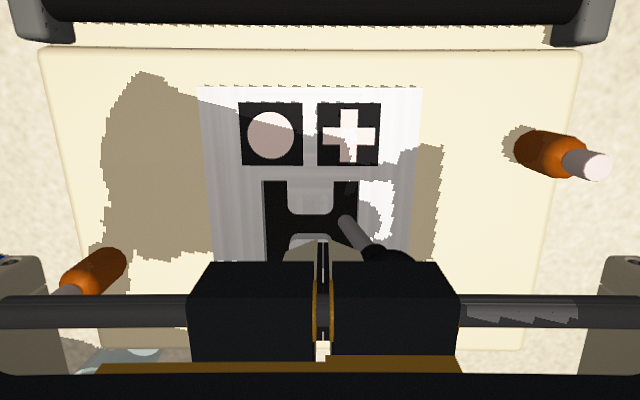

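arm_command([
  [0,-0.8,0,0,0],
  [0,-1.6,0,0,0],
  [0,-1.6,1.5,0,0],
  [0,-1.6,3,0,0],
  [0,-1.6,4.5,0,0],
  [0,-1.6,4.5,0,0],
  [0,0,4.5,0,0],
  [0,1.5,4.5,0,0],
  [0,2.9,4.5,0,0],
  [0,2.9,4.5,0,0],
])

```text
time: 9.6
tool_pos: [528.9, -0.8, 359.5]
tcp_rot: [-1.015, 1.569, 2.362]
contact_force: [-0.0, -0.0, -0.7]
grip_width: 0.4
```

```bash
python3 look.py 11 -24,-37,42 0,-37,42 17,-37,42
```

```text
t 9.6 tip gate [-44.7 -39.7  41.5] F [-0.  -0.  -0.7] w 0.4 q6 1.19
-24,-37,42 [-0.06 -0.27 -2.06]
0,-37,42 [-0.06 -0.27 -4.46]
17,-37,42 [-0.06 -0.28 -6.16]
```

View pics/w11.png

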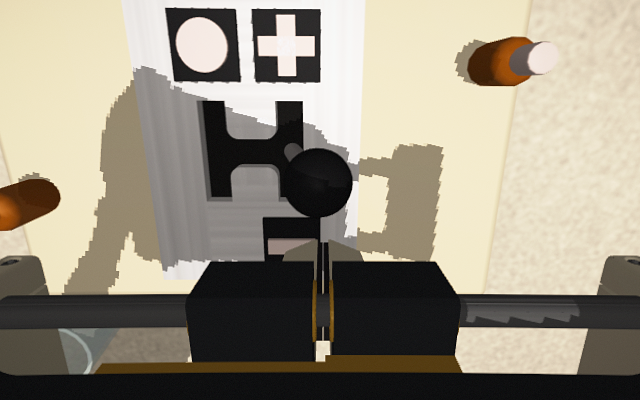

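Knob at about (319,183), stem in the junction of the -y lane. Push +x.

```bash
python3 knob.py 319 183
```

```text
knob [ -0.7 -37.7] 4.702295600165217e-22
```

arm_command([
  [0,-0.1,-0.8,0,0],
  [0,-0.1,-1.4,0,0],
  [0,-0.1,-1.9,0,0],
  [0,-0.1,-2.4,0,0],
  [0,-0.1,-2.9,0,0],
  [0,-0.1,-3.4,0,0],
  [0,-0.1,-3.9,0,0],
  [0,-0.1,-4.3,0,0],
  [0,-0.1,-4.3,0,0],
])

```text
time: 10.6
tool_pos: [570.4, 12.0, 359.2]
tcp_rot: [-1.181, 1.568, 2.197]
contact_force: [-1.5, 0.4, 0.9]
grip_width: 0.6
```

```bash
python3 look.py 12 17,-37,42
```

```text
t 10.6 tip gate [ -1.4 -36.8  41.2] F [-1.5  0.4  0.9] w 0.6 q6 1.22
17,-37,42 [-0.08  0.02 -1.84]
```

View pics/w12.png

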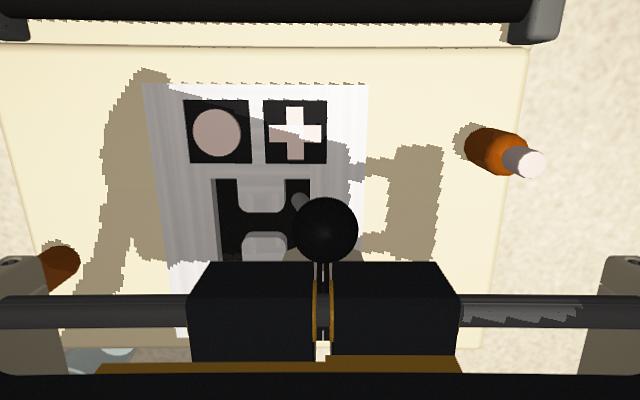

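arm_command([
  [0,0,-0.4,0,0],
  [0,0,-0.8,0,0],
  [0,0,-1.2,0,0],
  [0,0,-1.5,0,0],
  [0,0,-1.7,0,0],
  [0,0,-1.7,0,0],
])

```text
time: 11.3
tool_pos: [585.9, 15.8, 358.5]
tcp_rot: [-0.501, 1.564, 2.878]
contact_force: [-7.6, -2.0, 0.3]
grip_width: 0.0
```

arm_command([
  [0,0,-0.15,0,0],
  [0,0,-0.3,0,0],
  [0,0,-0.3,0,0],
])

```text
time: 11.6
tool_pos: [587.5, 16.1, 358.4]
tcp_rot: [-0.279, 1.558, 3.099]
contact_force: [-12.2, -2.5, 5.1]
grip_width: 0.2
```

```bash
python3 look.py 13 18,-37,42 22,-37,42
```

```text
t 11.6 tip gate [ 14.2 -36.7  40.4] F [-12.2  -2.5   5.1] w 0.2 q6 1.23
18,-37,42 [-0.17  0.03 -0.37]
22,-37,42 [-0.17  0.03 -0.77]
```

View pics/w13.png

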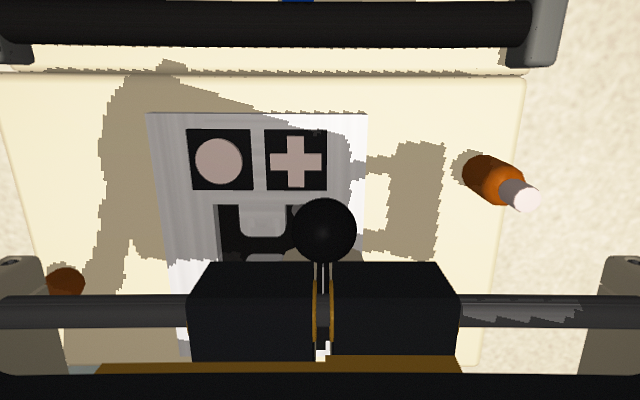

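arm_command([
  [0,0,-0.2,0,0],
  [0,0,-0.4,0,0],
  [0,0,-0.5,0,0],
  [0,0,-0.5,0,0],
])

```text
time: 12.1
tool_pos: [589.9, 16.5, 358.3]
tcp_rot: [-0.175, 1.548, -3.081]
contact_force: [-20.0, -5.9, 10.1]
grip_width: 0.3
```

```bash
python3 look.py 14 -10,-37,42 -60,-37,42 -60,-37,140;  python3 knob.py 324 230
```

```text
t 12.1 tip gate [ 14.8 -36.7  40.3] F [-20.   -5.9  10.1] w 0.3 q6 1.23
-10,-37,42 [-0.11  0.03  2.48]
-60,-37,42 [0.   0.03 7.48]
-60,-37,140 [-9.8  -0.01  7.7 ]
knob [ 37.8 -36.8] 3.6350710512584224e-27
```

View pics/w14.png

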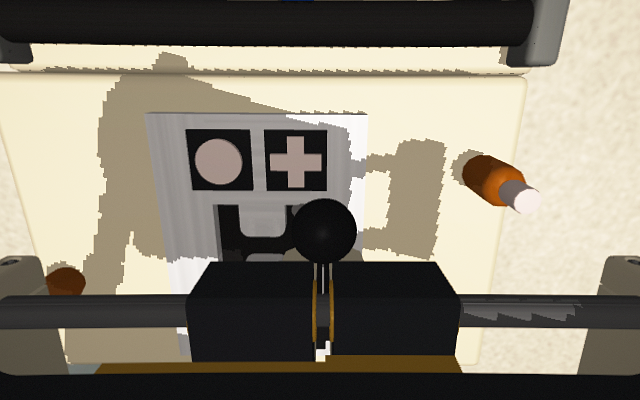

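arm_command([
  [0,0,0.5,0,0],
  [0,0,1.2,0,0],
  [0,0,2.5,0,0],
  [0,0,4.5,0,0],
  [0,0,6,0,0],
  [-3,0,6.5,0,0],
  [-6,0,7,0,0],
  [-9.8,0,7,0,0],
  [-9.8,0,7,0,0],
  [-9.8,0,7,0,0],
])

```text
time: 13.2
tool_pos: [524.1, 0.3, 458.7]
tcp_rot: [-0.156, 1.551, -3.06]
contact_force: [-0.5, -0.7, -0.8]
grip_width: 0.4
```

```bash
python3 look.py 15 -50,-37,140
```

```text
t 13.2 tip gate [-52.4 -37.3 140.7] F [-0.5 -0.7 -0.8] w 0.4 q6 1.19
-50,-37,140 [ 0.06 -0.03 -0.24]
```

View pics/w15.png

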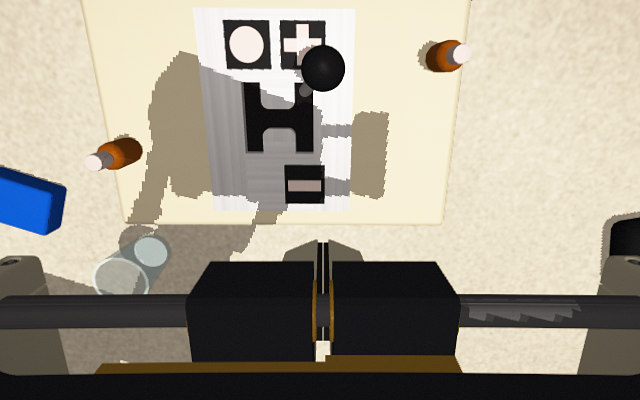

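View pics/s15.png

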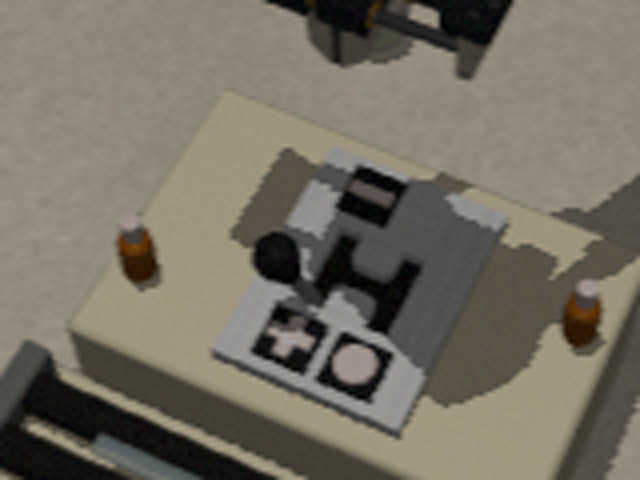

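Run:
```python
from h import *
d=np.load("last.npz");R,t=d['R'],d['t']
P=[[55,21,6],[-55,-21,4]]; m=np.array([[246.5,44.5],[304.5,184.5]])
r=least_squares(lambda g:(wproj(R,t,g2w(g,P))-m).ravel(),G);g=r.x;print(g,r.fun)
for v in (66,68,70):
  k=least_squares(lambda a:(wproj(R,t,g2w(g,[a[0],a[1],-105+np.sqrt(170**2-a[0]**2-a[1]**2)]))-[323,v]).ravel(),[0,0]).x
  s=k*105/170; print(v,k,s,np.hypot(*(s-[55,-21])))
```

```text
[5.62991531e+02 4.82855133e+01 2.33016755e-01] [-0.17850666 -0.42504731  0.20638009  0.56709631]
66 [ 38.65579483 -36.33268919] [ 23.87563798 -22.44077862] 31.15769173233665
68 [ 37.47500309 -36.33757488] [ 23.14632544 -22.44379625] 31.886378453198137
70 [ 36.29281012 -36.34245302] [ 22.41614743 -22.44680922] 32.61595783244941
```

The stem is about 32 mm from the plus tag's centre, inside the 34.5 mm limit, and nothing is touching the robot. I'm handing the job in.

```bash
python3 -c "
from plant import bot
print(bot.close_job())"
```

```text
the job is handed in; nothing more can be done
None
```

I pushed the lever home into the plus slot (+x end of the -y lane), drew clear, and handed the job in after about 13 s. The hand-in gives no verdict, so what follows are my own checks.

- **Route:** With the fingers shut, I pushed the knob +x to the crossbar, then -y until it met the lane wall (about 8 N). I then pushed +x to a hard stop (about 20 N horizontally at the wrist, fingertips no longer advancing). It went nowhere near the disc or bar slots, and the knob was never between the fingers.
- **Lever position:** After I drew clear, the wrist picture put the knob at about (37.5, -36.3) mm in the gate frame. That puts the stem about 32 mm from the plus tag's middle, against the 34.5 mm limit. Camera error of a couple of millimetres would still leave it within or close to that limit, and the hard stop agrees with it being home.
- **Clear of everything:** The wrist force was back to noise, about 1 N.
- **Bystanders:** Both vials stand where they did in the scene pictures. The slide box and beaker look normal in the last wrist view. I did not compare the jar, flask or mouse before and after; the arm stayed well away from the flask and mouse and passed well above the jar.
- **Disagreement:** My first estimate of the gate's position, from the two fixed cameras, differed by about 2 mm from the wrist camera's. I went mainly with the wrist camera's. In that wrist fit two of the plate's corners were off by about 7 pixels, although the tags fitted to within about 1 pixel.

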